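# Proof-pull a bonded stud with the spring balance

### The arm

A 7-joint arm with a two-finger parallel gripper is mounted at the origin on the work surface. World frame = base frame: x ahead of the robot, y to its left, z up, the work surface at z = 0. Lengths are in mm, angles in rad, forces in N, time in s.
With the tool pointing down it reaches from about 425 to 825 mm from the base axis. Payload 3.6 kg.
Tool frame: the origin (TCP) lies at the very end of the fingers, on their centre line; the grasp point (between the pads) lies 19 mm behind it (arm.pinch_z is the distance from the TCP to the grasp point, in mm); z points along the fingers, y is the line along which they close (so a half turn about z gives the same grasp; the last joint's range is limited). The gripper opens to 93 mm and grips with 3 to 60 N. Pads are 15 mm wide; open, the fingers measure 128 mm over their backs; the gripper's body (75 mm by 188 mm) begins 65 mm behind the grasp point.
Start: joints at [1.294, 0.615, -0.013, 1.423, 0.008, 1.103, -0.04], TCP at [161.33, -629.63, 218.64] pointing down, gripper open.
Joint ranges: [-3.12, 3.12], [-0.3, 2.06], [-1.34, 1.32], [0.26, 2.42], [-1.36, 4.5], [0.01, 1.98], [-2.84, 2.84]. Speed limits (rad/s): [2.79, 2.79, 3.14, 3.14, 3.14, 3.14, 3.14].

### API

Orientations are given as a rotation vector (axis times angle).
In Python, from rig import arm gives the robot as it stands. The module is installed in compiled form; this text tells all that it offers.
- The arm moves only by the tool servo_tool, never from a script. Its argument "deltas" is a list that holds one entry, the list of rows, each a list of 7 numbers: the turn, a rotation vector about the tool's x, y, z in degrees, then the shift along the tool's x, y, z in mm, then the opening, from 0 (shut) to 1 (fully open). A call has exactly 8 rows; each row is the pose to reach, as a shift and turn from the pose commanded when the call began, along the tool's axes at that moment; what a row does not reach only later rows make up. A row lasts 1/12 s, in which the tool goes at most 41.7 mm and 7.16 degrees, less where a joint would pass 70% of its speed; a pose out of reach is approached as far as the arm can. A call with a gripper value outside its range is refused whole. The fingers move at their own pace and stop on an object; "grip_force" is the grip in N (left out, the last holds). Time passes only in rows, so rows that repeat a pose let the fingers close, or fill a call up. It gives the time, the measured TCP pose, the force, the opening and the grip force at its end, in the units of the state.
- arm.get_state(): the state, without advancing time (a new reading comes with each control period).
- arm.grab_frame(name): name is "scene" or "top" or "wrist"; returns (picture, depth): 480x640x3 uint8, blue, green, red; 480x640 float32, mm along the optical axis (not along the pixel's ray), 0 where there is no reading.
- arm.calibration(name): a dict with "fx", "fy", "cx", "cy" (pixels), "R" (3x3) and "t" (3): a world point X has camera coordinates R X + t. Camera axes: x right, y down, z forward; pixel columns grow to the right and rows downward; lengths in mm; the calibration is good to about 2 mm. A picture is of the moment at which its call begins: read the wrist's pose just before it. calibration takes no time and is no camera call; for the wrist camera it gives the pose at the moment of the call.
- arm.sign_off(): hands the job in; it is judged then, once.
The state is a dict: "time": time; "q": joint angles; "joint_vel": joint speeds; "joint_torque": joint torques, N m; "tool_pos": TCP position; "tcp_rot": TCP orientation; "force": force on the tool from outside, world axes, zero at the start; "wrist_torque": the same for the moment, N m; "opening": opening from 0.0 (shut) to 1.0 (fully open); "gripper_force": force on a finger pad.
Only numpy, scipy, OpenCV 4.12 (cv2) and the standard library are available. Lean on these libraries where they do the work, as an engineer would, in place of code of your own. Each camera call takes 0.05 s, during which the arm holds its last target. There are 200 camera calls.

### The job

The stud glued to the clamped coupon is due for its proof pull: lift the stout spring balance (the one with the thicker sleeve) up and off its hook on the stand, catch its hook under the bar of the stud's wire bail, and draw the balance straight up until the thick black ring on its scale rod has just come out of the sleeve. Stop there without overpulling, and finish holding the balance like that, upright and still, with the full pull on the stud. Leave the slim balance hanging and do not knock the glassware and other things about.

Things in the scene. Friction and masses are not known exactly. Their poses are not given: they have to be found in the camera images.
- balance_sleeve (a point): the stout tubular spring balance (100 g), loose, hanging on one of the stand's hooks: middle of its white sleeve, on the axis. Sleeve 24 mm in diameter, 45 mm up and 45 mm down from here; z points up it; above it a black cap 30 mm wide, 8 mm tall. Grip the sleeve just below the cap, 30 mm above this point, fingers closing along y
- balance_loop (a point): the inner top of the stout balance's hanging loop, 80 mm above balance_sleeve, same axes. A rigid upright loop of 3 mm steel wire on the cap, in the y-z plane, opening 22 mm wide (y) and 24 mm high (down from this point); 28 mm wide outside
- balance_hook (a point): inside bottom of the stout balance's hook, where a bar bears: on the axis, 94 mm below balance_sleeve with the rod home; same axes. 4 mm wire in the x-z plane: back at -x, upturned tip at +x, its top 14 mm above this point. The mouth opens to +x: move the hook along its +x with the bar 17 to 37 mm above this point. Bend 16 mm wide inside
- balance_rod (a joint): how far the stout balance's rod is drawn out of the sleeve's lower end, m: 0 home, 0.080 fully out. White rod, 16 mm, thin black rings each 10 mm and one thick ring 5 mm tall: its lower edge leaves the sleeve at 0.045, its upper edge at 0.050. Inner spring: 0.5 N to start, then 130 N/m, so 7 N with the thick ring just out
- slim_sleeve (a point): bystander: the slim spring balance hanging on the other hook; middle of its sleeve (14 mm in diameter, 90 mm long), otherwise of the same shape and lengths
- stand: fixed support stand; origin on the bench, below the middle between the two hanging balances; x points to its rod, -x is the open side. Base x -30 to 120 mm, y +-100 mm, 15 mm high; 12 mm rod at x = 98 mm, 302 mm high; 10 mm cross rod along y at x = 85 mm, 238 mm high, carrying two hooks
- stand_hook_a (a point): tip of the stand's hook at its y = -70 mm; stand's axes. A 5 mm steel wire that runs level along -x from the cross rod, axis 238 mm above the bench, 8 mm of it at the end turned up: the tip tops out 9 mm above the level part's axis. A balance hangs 28 mm behind the tip (+x), +-6 mm; a loop lifted 8 to 16 mm comes off along -x
- stand_hook_b (a point): tip of the stand's other, equal hook, at its y = +70 mm
- bail_bar (a point): middle of the bar of the steel wire bail on the bonded stud; 4 mm wire along this frame's y, 75 mm above the bench, straight over 38 mm. The bail's legs leave 40 mm between them, and the stud's flat top (25 mm wide) is 45 mm below the bar. Fixed and stiff; a hook can go under it along +x or -x
- jig: fixed bond-test plate that carries coupon, stud and bail; origin on the bench straight below bail_bar, same axes. Base 130 x 110 mm (x, y), 12 mm high; two clamp bars along y at x = +-33 mm with black thumb nuts at y = +-41 mm, up to 37 mm high
- flask: bystander: small conical glass flask, 66 mm wide, 105 mm tall, origin at the centre of its underside, standing near the bond-test plate
- beaker: bystander: small glass beaker, 54 mm wide, 70 mm tall, origin at the centre of its underside, standing near the bond-test plate
- reagent: bystander: brown reagent bottle with black cap, 70 mm wide, 140 mm tall, origin at the centre of its underside, behind the middle of the bench
- dish: bystander: glass dish with lid, 94 mm wide, 14 mm tall, origin at the centre of its underside, behind the bond-test plate
- weight: bystander: brass knob weight, 32 mm wide, 36 mm tall, origin at the centre of its underside, in front of the bond-test plate
- spatula: bystander: steel lab spatula 158 mm long lying on the middle of the bench
There are look-alikes about, which are no part of the job. Leave any pink or turquoise look-alike of the part that bears balance_sleeve alone.

How it is judged (in metres and radians):
On the way, in this order (a step that is already met when the one before it is completed fails the run):
1. the stout balance is in the gripper, off the stand and clear of its hook (distance of balance_sleeve from where it was at the start of the episode above 0.09 m and contact force between balance and stand below 0.1 N and contact force between the fingers and balance above 1 N), for 0.1 s.
2. its hook has caught under the bar of the bail (contact force between balance_rod and bail above 0.5 N and distance between balance_hook and bail_bar below 0.02 m and contact force between the fingers and balance above 1 N), for 0.1 s.
At the end, for the whole second after the job is handed in: The gripper holds the stout balance upright (within 8 degrees) and still, off the stand, its hook pulling on the bail's bar (over 4.5 N, within 20 mm of the bar's middle), the rod 48 to 58 mm out (thick ring just out of the sleeve); the slim balance still hangs in its place (value of joint balance_rod between 0.048 and 0.058 m and velocity of joint balance_rod between -0.01 and 0.01 m/s and contact force between balance_rod and bail above 4.5 N and distance between balance_hook and bail_bar below 0.02 m and height (world z) of balance_sleeve above 0.19 m and angle between balance_sleeve's own z axis and vertical below 0.15 rad and contact force between the fingers and balance above 2 N and contact force between balance and stand below 0.1 N and distance of slim_sleeve from where it was at the start of the episode below 0.03 m); the arm keeps its last pose, push and grip.
It fails at once if the balance is overpulled, more than 65 mm out (value of joint balance_rod above 0.065 m).
It fails at once if the slim balance is knocked or taken (distance of slim_sleeve from where it was at the start of the episode above 0.05 m).
It fails at once if the flask, beaker, bottle, dish, weight or spatula is knocked away (distance of any of flask, beaker, reagent, dish, weight, spatula from where it was at the start of the episode above 0.03 m).
It also fails if it takes over 51 s, if anything falls off the work surface, if the arm or the gripper's body presses on something with over 40 N, if the wrist force passes 120 N, or if a joint passes its speed limit or range.

## Working session

There is one attempt and no reset: what is moved stays moved. The work goes in short steps, Python scripts to look and compute and a tool call to move; the robot and the scene stay as the last step left them, time stands still between calls to the robot, and variables do not carry over. Pictures are saved under pics/ and viewed, at most 10 in all, crops included, and the job is handed in when it is done.

Besides the shell and the picture viewer there is one more tool, called after "Emit:" in YAML: its name, and indented under it one key for each argument. servo_tool: Moves the arm, as the interface text tells. Its arguments: {"type":"object","properties":{"deltas":{"type":"array"},"grip_force":{"type":"number"}},"required":["deltas"]}

```bash
mkdir -p pics
cat > h.py <<'E'
import numpy as np, cv2
from rig import arm
from scipy.spatial.transform import Rotation as Ro
def snap(n,f):
    c=arm.calibration(n); im,d=arm.grab_frame(n); cv2.imwrite('pics/'+f+'.png',im); np.savez('pics/'+f+'.npz',im=im,d=d,**{k:np.array(v) for k,v in c.items()}); return im,d,c
def load(f):
    z=np.load('pics/'+f+'.npz'); return z['im'],z['d'],{k:z[k] for k in ('fx','fy','cx','cy','R','t')}
def pt(c,u,v,d):
    X=np.array([(u-c['cx'])/c['fx']*d,(v-c['cy'])/c['fy']*d,d]); return np.array(c['R']).T@(X-np.array(c['t']))
def ray(c,u,v):
    R=np.array(c['R']); o=-R.T@np.array(c['t']); return o,R.T@np.array([(u-c['cx'])/c['fx'],(v-c['cy'])/c['fy'],1.])
def onz(c,u,v,z):
    o,r=ray(c,u,v); return o+r*(z-o[2])/r[2]
def cloud(c,d):
    v,u=np.mgrid[:480,:640]; X=np.stack([(u-c['cx'])/c['fx']*d,(v-c['cy'])/c['fy']*d,d],-1)-np.array(c['t']); return X@np.array(c['R'])
def proj(c,X):
    p=np.array(c['R'])@np.array(X)+np.array(c['t']); return p[0]/p[2]*c['fx']+c['cx'],p[1]/p[2]*c['fy']+c['cy']
E
python3 -c "
from h import *
for n in ('scene','top'):
    im,d,c=snap(n,n+'0'); print(n,c)
s=arm.get_state(); print(s)
print(Ro.from_rotvec(s['tcp_rot']).as_matrix())
"
```

```text
scene {'fx': 489.1196360007511, 'fy': 489.1196360007511, 'cx': 325.40395481945535, 'cy': 242.96909294861223, 'R': array([[ 0.6606473 ,  0.75043089,  0.01996554],
       [ 0.52586832, -0.4436444 , -0.72570115],
       [-0.53573096,  0.48993175, -0.68772031]]), 't': array([-396.07413088, -176.32665471, 1485.36400267])}
top {'fx': 462.00634270545146, 'fy': 462.00634270545146, 'cx': 318.2201834931472, 'cy': 239.16199219792887, 'R': array([[-0.00432284, -0.99996537, -0.00711182],
       [-0.9839486 ,  0.00552216, -0.17836662],
       [ 0.17839971,  0.00622661, -0.9839384 ]]), 't': array([  3.68531355, 638.27527121, 883.61332237])}
{'time': 0.1, 'q': array([ 1.29352794,  0.61582569, -0.01261055,  1.42474425,  0.00817124,
        1.10342922, -0.04040893]), 'joint_vel': array([ 0.00091849, -0.00263157, -0.0004558 , -0.00352903, -0.00070618,
       -0.00098426, -0.00048179]), 'joint_torque': array([ 7.79686052e-04, -4.60041904e+01,  2.10104696e-01, -1.66244602e+01,
       -6.11334457e-02,  1.69589580e-02,  9.44542535e-05]), 'tool_pos': array([ 161.10394978, -628.96864153,  217.59315272]), 'tcp_rot': array([-3.11460901e+00, -3.92714893e-01,  6.13574938e-04]), 'force': array([-0.07254561,  0.80780034,  1.1227672 ]), 'wrist_torque': array([-1.28200777e-03, -1.81326392e-06,  3.71922660e-03]), 'gripper_force': 0.0, 'opening': 1.0015254589840135}
[[ 9.68701182e-01  2.48228846e-01 -6.78418822e-04]
 [ 2.48229754e-01 -9.68698560e-01  2.25573621e-03]
 [-9.72445413e-05 -2.35353807e-03 -9.99997226e-01]]
```

View pics/scene0.png

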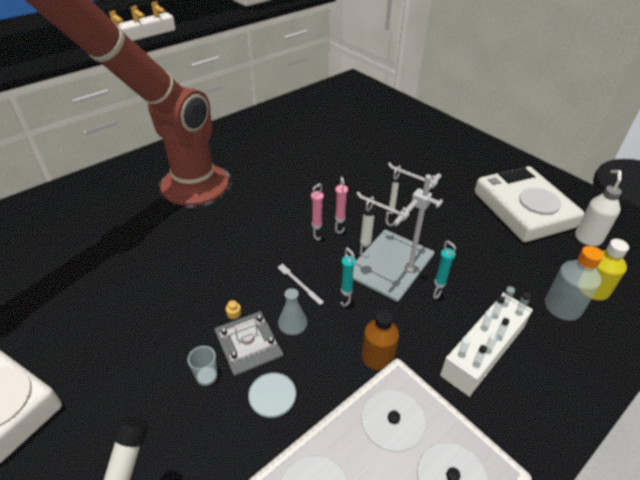

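View pics/top0.png

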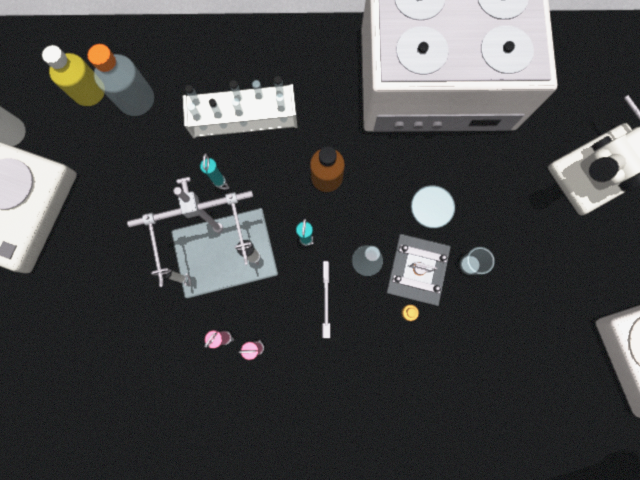

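The scene shows two white balances at (366,228) and (394,190). The pink ones at (317,208) and (341,205) and the turquoise ones at (348,275) and (444,268) are decoys. The jig is at (249,340). In the top view, the white ones are at (245,248) and (163,272), and the jig is at (420,268). I'll check the two white ones close up.

Run:
```python
from h import *
s,ds,cs=load('scene0'); t,dt,ct=load('top0')
z=lambda i,x,y,w,h:cv2.resize(i[y:y+h,x:x+w],(400,300),interpolation=cv2.INTER_CUBIC)
A=np.vstack([np.hstack([z(s,340,155,120,90),z(t,130,180,160,120)]),np.hstack([z(s,205,295,100,75),z(t,380,225,100,75)])])
cv2.imwrite('pics/crop.png',A)
for n,d,c in (('s',ds,cs),('t',dt,ct)):
    P=cloud(c,d)
    def q(u,v): print(n,u,v,np.round(P[v,u],0),d[v,u])
    for u,v in ([(366,228),(367,215),(394,195),(249,340),(415,245)] if n=='s' else [(245,248),(163,272),(420,268),(187,203),(325,300)]): q(u,v)
```

```text
s 366 228 [602. 116. 169.] 1103.3315
s 367 215 [602. 114. 208.] 1075.6271
s 394 195 [557. 257. 166.] 1198.2458
s 249 340 [ 592. -211.   30.] 1044.0386
s 415 245 [674. 214. 108.] 1155.2001
t 245 248 [595. 123. 215.] 778.8265
t 163 272 [556. 260. 213.] 774.66864
t 420 268 [ 581. -209.   32.] 954.92194
t 187 203 [664. 213. 253.] 754.28937
t 325 300 [518. -13.   6.] 969.66003
```

View pics/crop.png

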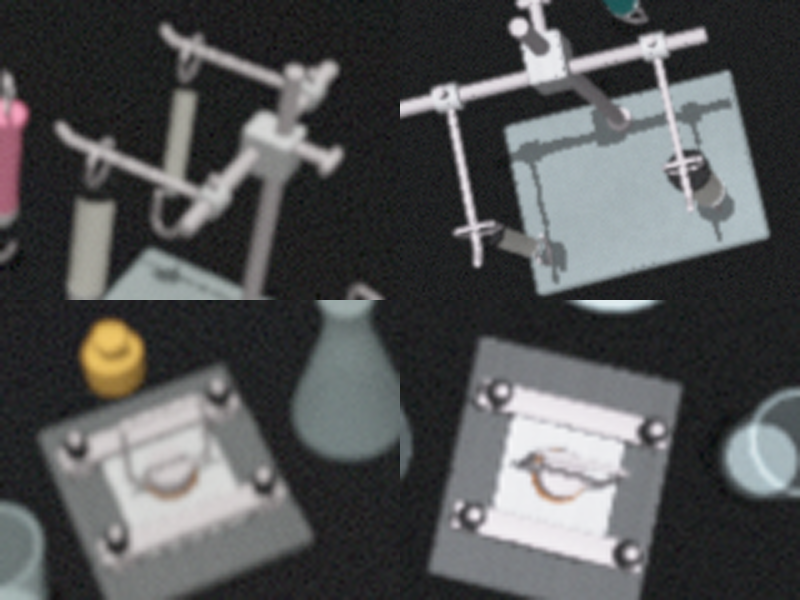

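The stout balance is the near one, at scene (366,228) / top (245,248): its sleeve and cap are clearly wider than those of the one at scene (394,190) / top (163,272). The bail arches over the stud at scene about (247,325). Next I'll measure the stand, the bail and the obstacles.

Run:
```python
from h import *
s,ds,cs=load('scene0'); t,dt,ct=load('top0')
r=lambda a:np.round(a,1)
tc=lambda u,v:(130+u*.4-160,180+v*.4) # top right crop
for n,p in dict(junA=(653,47),tipA=(690,207),junB=(447,98),tipB=(477,264),loopA=(686,166),loopB=(475,230)).items():
    u,v=tc(*p); print(n,r((u,v)),r(onz(ct,u,v,238 if 'l' not in n else 242)))
sc=lambda u,v:(340+u*.3,155+v*.3)
for n,p in dict(tipA=(62,128),tipB=(165,30),junA=(210,195),loopA=(102,142)).items():
    u,v=sc(*p); print('s',n,r(onz(cs,u,v,242 if n[0]!='j' else 238)))
for n,p in dict(b0=(122,431),b1=(212,406)).items(): print('bail s',r(onz(cs,205+p[0]/4,295+(p[1]-300)/4,75)))
for n,p in dict(b0=(515,463),b1=(628,472)).items(): print('bail t',r(onz(ct,380+(p[0]-400)/4,225+(p[1]-300)/4,75)))
for p in [(480,338),(681,382),(430,572),(640,618)]: print('jig t',r(onz(ct,380+(p[0]-400)/4,225+(p[1]-300)/4,12)))
# sleeve clouds
for nm,d,c,im in (('s',ds,cs,s),('t',dt,ct,t)):
    P=cloud(c,d)
    for o,(x,y) in dict(A=(600,116),B=(557,257)).items():
        m=(d>0)&(np.hypot(P[...,0]-x,P[...,1]-y)<30)&(P[...,2]>118)&(P[...,2]<200); print(nm,o,m.sum(),r(np.median(P[m],0)) if m.any() else '', r(P[m].min(0)) if m.any() else '',r(P[m].max(0)) if m.any() else '')
    m=(P[...,0]>540)&(P[...,0]<660)&(P[...,1]>-260)&(P[...,1]<-150)&(P[...,2]>60)&(d>0)&(P[...,2]<90); print('bailpts',r(P[m][:20]))
    h=cv2.cvtColor(im,cv2.COLOR_BGR2HSV)
    for col,lo,hi in (('pink',(160,80,80),(178,255,255)),('turq',(82,120,60),(95,255,255))):
        k=cv2.inRange(h,lo,hi); N,L,S,C=cv2.connectedComponentsWithStats(k)
        for i in range(1,N):
            if S[i,4]>40:
                q=P[(L==i)&(d>0)]; print(nm,col,r(C[i]),r(np.median(q,0)),r(np.percentile(q,[3,97],axis=0)).tolist())
```

```text
junA [231.2 198.8] [674.8 144.2 238. ]
tipA [246.  262.8] [567.1 117.  238. ]
junB [148.8 219.2] [640.7 279.9 238. ]
tipB [160.8 285.6] [530.8 253.8 238. ]
loopA [244.4 246.4] [593.5 119.6 242. ]
loopB [160. 272.] [552.4 254.9 242. ]
s tipA [564.5 121.7 242. ]
s tipB [530.  257.5 242. ]
s junA [671.2 149.4 238. ]
s loopA [592.1 131.4 242. ]
bail s [ 577.7 -230.5   75. ]
bail s [ 594.7 -185.8   75. ]
bail t [ 580.7 -178.1   75. ]
bail t [ 576.  -233.6   75. ]
jig t [ 655.7 -174.1   12. ]
jig t [ 631.2 -280.    12. ]
jig t [ 531.3 -143.5   12. ]
jig t [ 507.  -251.8   12. ]
s A 284 [602.6 117.5 159.9] [585.4 111.8 118.4] [608.7 135.5 199.8]
s B 139 [557.4 255.4 163.7] [547.8 248.9 120. ] [561.6 264.  199.3]
bailpts [[ 584.9 -196.    82.3]
 [ 584.8 -193.5   80.1]
 [ 586.6 -192.3   80.9]
 [ 585.8 -189.4   77.7]
 [ 587.3 -187.9   77.9]
 [ 581.7 -199.2   78.5]
 [ 584.1 -198.2   80. ]
 [ 584.2 -195.9   78.3]
 [ 585.3 -194.2   77.8]
 [ 584.3 -191.2   74.3]
 [ 586.2 -190.    75.1]
 [ 585.9 -187.4   72.8]
 [ 587.8 -186.2   73.5]
 [ 581.8 -206.5   81.3]
 [ 582.6 -204.6   80.6]
 [ 582.  -202.   
[... 717 characters left out ...]
.  -192.4   76.1]
 [ 585.8 -194.2   77.1]
 [ 585.8 -196.1   77.5]
 [ 586.  -198.4   75.6]
 [ 585.6 -188.9   63.8]
 [ 584.8 -189.7   69.7]
 [ 584.6 -191.3   71.7]
 [ 584.1 -192.5   75.1]
 [ 584.3 -194.8   73.7]
 [ 583.7 -195.8   78.6]
 [ 583.5 -197.5   79.5]
 [ 583.6 -199.7   78.7]
 [ 583.5 -201.5   79.3]
 [ 584.  -204.3   75.5]
 [ 583.8 -205.9   77.1]]
t pink [218.2 337.7] [445.2 178.8 103.8] [[420.2, 172.2, -1.7], [456.9, 238.4, 151.8]]
t pink [252.1 349.2] [425.2 116.  106. ] [[398.4, 107.6, -2.0], [434.5, 161.9, 152.7]]
t turq [212.4 171.8] [757.3 203.  126.2] [[750.3, 194.7, -0.5], [826.7, 261.6, 152.7]]
t turq [304.4 231.7] [636.7  24.1 150. ] [[626.1, 13.1, -1.2], [686.2, 48.7, 153.3]]
```

Emit:
servo_tool:
  deltas:
    - [[0,0,0,34,-16,-17,1],[0,0,0,68,-32,-35,1],[0,0,0,101,-49,-52,1],[0,0,0,135,-65,-70,1],[0,0,0,169,-81,-87,1],[0,0,0,202,-98,-105,1],[0,0,0,236,-114,-122,1],[0,0,0,270,-130,-140,1]]

```text
time: 0.77
tool_pos: [391.4, -435.0, 359.1]
tcp_rot: [-3.116, -0.393, 0.001]
force: [0.2, -0.7, -0.1]
opening: 1.001
gripper_force: 0.0
```

Emit:
servo_tool:
  deltas:
    - [[0,0,0,26,-26,3,1],[0,0,0,52,-52,6,1],[0,0,0,78,-78,9,1],[0,0,0,104,-104,12,1],[0,0,0,130,-130,15,1],[0,0,0,156,-157,18,1],[0,0,0,180,-181,20,1],[0,0,0,180,-181,20,1]]

```text
time: 1.43
tool_pos: [523.7, -206.7, 337.6]
tcp_rot: [-3.107, -0.415, -0.003]
force: [-0.4, 0.8, -1.0]
opening: 0.996
gripper_force: 0.0
```

Run:
```python
from h import *
im,d,c=snap('wrist','w1'); print(c,arm.get_state()['tool_pos'],arm.get_state()['tcp_rot'])
print(proj(c,(583,-207,75)))
```

```text
{'fx': 392.91305461996853, 'fy': 392.91305461996853, 'cx': 323.04105774708984, 'cy': 240.1011181599574, 'R': array([[ 0.26153387, -0.96516984, -0.00687159],
       [-0.92762055, -0.25331342,  0.27450395],
       [-0.2666836 , -0.06541786, -0.96156142]]), 't': array([-333.62394323,  369.72252969,  631.52423706])} [ 521.8296605  -211.30441776  337.81233966] [-3.11152591e+00 -4.07521215e-01  3.02969910e-04]
(np.float64(340.0998862241345), np.float64(147.81300808322504))
```

View pics/w1.png

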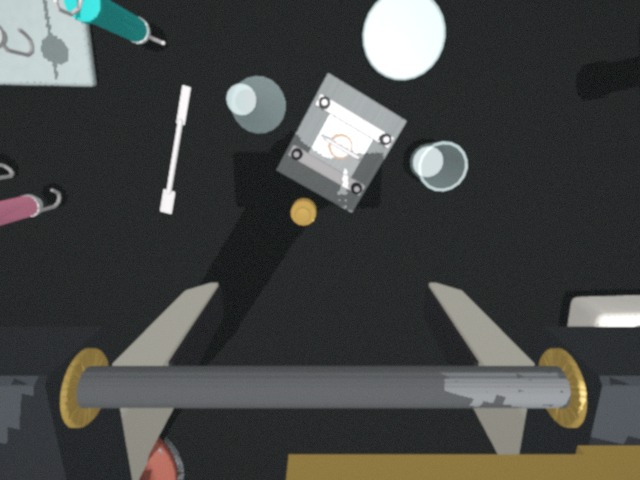

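The wrist view shows the jig, with nuts at (323,102), (385,140), (296,154) and (356,188), and the bail bar running from about (320,132) to (360,157). The flask is at (255,103) and the beaker at (440,165). I'll work out the jig pose from the nuts.

Run:
```python
from h import *
r=lambda a:np.round(a,1)
def jig(im,d,c,seeds,w):
    g=cv2.cvtColor(im,cv2.COLOR_BGR2GRAY); Q=[]
    for u,v in seeds:
        q=np.array([np.inf,0]); m=np.zeros_like(g); cv2.circle(m,(u,v),w,1,-1); k=(m>0)&(g<60)
        vv,uu=np.nonzero(k); Q.append(onz(c,uu.mean(),vv.mean(),31)[:2])
    Q=np.array(Q); ctr=Q.mean(0); x=(Q[0]+Q[1]-Q[2]-Q[3]); 
    print(r(Q).tolist(),r(ctr),np.degrees(np.arctan2(x[1],x[0])),np.linalg.norm(Q[0]-Q[1]),np.linalg.norm(Q[0]-Q[2]))
im,d,c=load('w1'); jig(im,d,c,[(323,102),(385,140),(296,154),(356,188)],6)
im2,d2,c2=load('top0'); jig(im2,d2,c2,[(405,249),(443,258),(398,279),(437,288)],4)
for d,c in((d,c),(d2,c2)):
    P=cloud(c,d); m=(P[...,0]>540)&(P[...,0]<660)&(P[...,1]>-260)&(P[...,1]<-150)&(P[...,2]>68)&(d>0)&(P[...,2]<90);q=P[m]
    print(m.sum(),r(q.mean(0)),r(q.min(0)),r(q.max(0)),cv2.fitLine(q[:,:2].astype(np.float32),cv2.DIST_L2,0,.01,.01).ravel())
```

```text
[[nan, nan], [nan, nan], [562.1, -162.1], [541.9, -237.3]] [nan nan] nan nan nan
[[nan, nan], [598.8, -254.9], [nan, nan], [537.9, -237.0]] [nan nan] nan nan nan
168 [ 583.  -209.1   75.8] [ 576.1 -232.2   70.7] [ 589.8 -186.6   78.6] [ 2.4794455e-01  9.6877420e-01  5.8298248e+02 -2.0908405e+02]
51 [ 581.3 -209.4   76.2] [ 574.3 -233.8   69.7] [ 588.3 -187.7   79.8] [ 2.4277370e-01  9.7008294e-01  5.8125232e+02 -2.0937569e+02]<stdin>:7: RuntimeWarning: Mean of empty slice.
  ret = ret.dtype.type(ret / rcount)
```

Emit:
servo_tool:
  deltas:
    - [[0,0,0,18,-37,-6,1],[0,0,0,36,-74,-12,1],[0,0,0,54,-111,-18,1],[0,0,0,72,-148,-24,1],[0,0,0,90,-185,-30,1],[0,0,0,98,-222,-30,1],[0,0,0,98,-258,-30,1],[0,0,0,98,-270,-30,1]]

```text
time: 2.15
tool_pos: [546.4, 75.1, 368.6]
tcp_rot: [-3.111, -0.405, 0.002]
force: [-1.3, 0.6, 0.6]
opening: 1.002
gripper_force: 0.0
```

Run:
```python
from h import *
im,d,c=snap('wrist','w2'); print(arm.get_state()['tool_pos'],arm.get_state()['tcp_rot'])
print(proj(c,(594,122,242)),proj(c,(594,122,160)))
```

```text
[546.24466355  75.10076668 368.68881231] [-3.11156628e+00 -4.06535396e-01  1.41193520e-03]
(np.float64(278.8596767891145), np.float64(155.04269530370436)) (np.float64(288.7297606051057), np.float64(148.88318251215972))
```

View pics/w2.png

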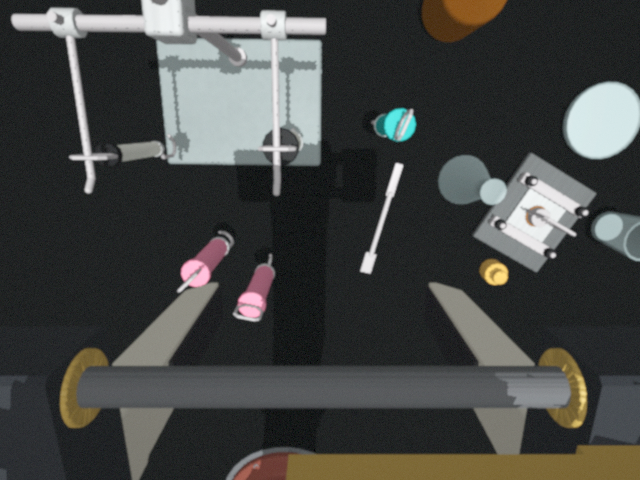

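The stout balance hangs in the wrist view with its loop at (279,149), its cap just behind at (282,145), and the stand hook wire running vertically to its tip at (277,192). The loop is parallel to the fingers' closing line.

Run:
```python
from h import *
r=lambda a:np.round(a,1)
im,d,c=load('w2')
print('loop',r(onz(c,279,149,242)),'tip',r(onz(c,277,191,242)),'jun',r(onz(c,273,24,243)))
P=cloud(c,d)
m=(d>0)&(np.hypot(P[...,0]-594,P[...,1]-122)<25)
for lo,hi in((205,222),(232,250),(120,200)):
    q=P[m&(P[...,2]>lo)&(P[...,2]<hi)]; print(lo,len(q),r(q.mean(0)),r(q.min(0)),r(q.max(0)))
l,rr=onz(c,261,149,242),onz(c,298,149,242); print(l,rr,np.linalg.norm(l-rr))
s=arm.get_state(); M=Ro.from_rotvec(s['tcp_rot']).as_matrix(); print(r(M*1000))
for T in ((594,122,171.5),): print('delta',r(M.T@(np.array(T)-s['tool_pos'])))
w=load('w1')[0][0:110,0:120]; s0=load('scene0')[0][225:285,335:415]
cv2.imwrite('pics/hk.png',np.hstack([cv2.resize(w,(400,366),interpolation=2),cv2.resize(s0,(400,366),interpolation=2)]))
```

```text
loop [598.2 122.9 242. ] tip [568.  117.4 242. ] jun [676.4 144.9 243. ]
205 724 [598.6 123.6 212.3] [582.7 110.1 205.2] [612.2 139.4 220.8]
232 616 [594.5 124.  239.8] [569.5 111.4 232.7] [617.8 138.5 244.3]
120 58 [604.4 116.9 138.3] [594.2 112.9 120. ] [609.7 126.  169. ]
[594.8778153  135.50429873 242.        ] [601.73417734 109.53308868 242.        ] 26.861002442059984
[[ 9.664e+02  2.569e+02 -1.400e+00]
 [ 2.569e+02 -9.664e+02  3.400e+00]
 [-4.000e-01 -3.700e+00 -1.000e+03]]
delta [ 58.3 -32.3 197.3]
```

View pics/hk.png

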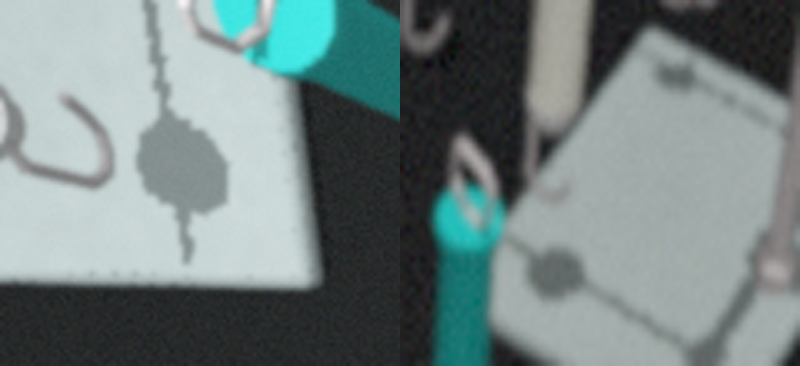

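Emit:
servo_tool:
  deltas:
    - [[0,0,0,16,-8,0,1],[0,0,0,32,-16,0,1],[0,0,0,48,-24,0,1],[0,0,0,62,-32,0,1],[0,0,0,62,-32,20,1],[0,0,0,62,-32,50,1],[0,0,0,62,-32,70,1],[0,0,0,62,-32,70,1]]

```text
time: 2.87
tool_pos: [598.1, 110.9, 293.4]
tcp_rot: [3.114, 0.386, -0.017]
force: [-0.1, 0.6, -0.2]
opening: 1.0
gripper_force: 0.0
```

Run:
```python
from h import *
r=lambda a:np.round(a,1)
s=arm.get_state();im,d,c=snap('wrist','w3');print(s['tool_pos'],s['tcp_rot'])
P=cloud(c,d)
m=(d>0)&(np.hypot(P[...,0]-597,P[...,1]-122)<28)
for lo,hi in((205,222),(232,250)):
    q=P[m&(P[...,2]>lo)&(P[...,2]<hi)]; print(lo,len(q),r(q.mean(0)),r(q.min(0)),r(q.max(0))) if len(q) else 0
print(proj(c,(598,123.2,242)))
M=Ro.from_rotvec(s['tcp_rot']).as_matrix(); print(r(M.T@(np.array((598,123.2,171.5))-s['tool_pos'])))
```

```text
[598.09463201 110.86489161 293.43329789] [ 3.11395853  0.38568849 -0.01691531]
205 1034 [600.5 125.4 212.7] [583.3 110.4 205.5] [612.5 140.  221.9]
232 978 [596.6 124.9 239.6] [569.1 111.8 232.5] [623.5 138.8 246. ]
(np.float64(303.1509746045725), np.float64(259.5405235229344))
[  4.3 -12.3 121.9]
```

View pics/w3.png

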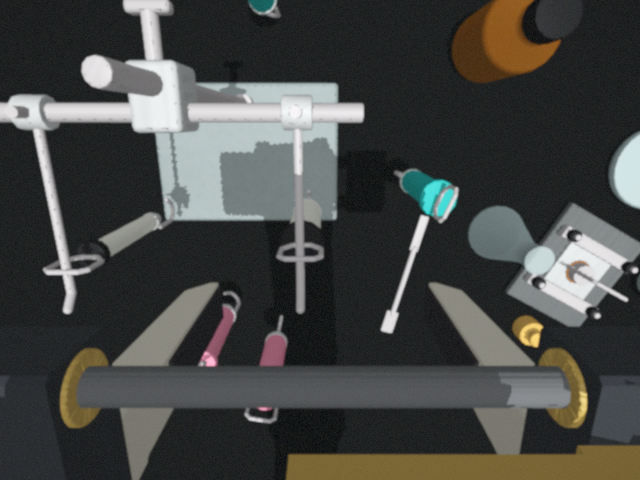

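The view at z=293 shows the loop centred at about (300,252) between the fingers, with the cap and sleeve below it at (305,215). The way down is clear. The arm lags, so I'll come down part of the way and re-check.

Emit:
servo_tool:
  deltas:
    - [[0,0,0,0,0,10,1],[0,0,0,0,0,20,1],[0,0,0,0,0,20,1],[0,0,0,0,0,20,1],[0,0,0,0,0,20,1],[0,0,0,0,0,20,1],[0,0,0,0,0,20,1],[0,0,0,0,0,20,1]]

```text
time: 3.58
tool_pos: [600.3, 115.8, 279.1]
tcp_rot: [-3.117, -0.393, -0.001]
force: [-0.3, -0.9, -0.1]
opening: 0.997
gripper_force: 0.0
```

```bash
cat >> h.py <<'E'
def delta(T,yaw=None):
    s=arm.get_state(); M=Ro.from_rotvec(s['tcp_rot']).as_matrix(); y=np.degrees(np.arctan2(M[1,0],M[0,0]))
    print('pos',np.round(s['tool_pos'],1),'yaw',round(y,2),'zax',np.round(M[:,2],4),'delta',np.round(M.T@(np.array(T)-s['tool_pos']),1),'F',np.round(s['force'],1),'open',s['opening'],'t',s['time'])
    if yaw is not None:
        T=Ro.from_euler('z',yaw,degrees=True).as_matrix()@np.diag([1,-1,-1.]); print('turn',np.round(Ro.from_matrix(M.T@T).as_rotvec(degrees=True),2))
E
python3 -c "
from h import *
delta((598,124.5,171.5),14.5)"
```

```text
pos [600.3 115.8 279.1] yaw 14.38 zax [ 9.e-04  3.e-04 -1.e+00] delta [-1.000e-01 -9.000e+00  1.076e+02] F [-0.3 -0.9 -0.1] open 0.9970482233779531 t 3.5833
turn [-0.   -0.05 -0.12]
```

Emit:
servo_tool:
  deltas:
    - [[0,0,0,0,-9,0,1],[0,0,0,0,-9,20,1],[0,0,0,0,-9,40,1],[0,0,0,0,-9,60,1],[0,0,0,0,-9,80,1],[0,0,0,0,-9,98,1],[0,0,0,0,-9,107,1],[0,0,0,0,-9,107,1]]

```text
time: 4.25
tool_pos: [596.2, 124.6, 169.5]
tcp_rot: [3.117, 0.394, -0.008]
force: [0.3, 0.5, 0.7]
opening: 1.0
gripper_force: 0.0
```

Emit:
servo_tool:
  deltas:
    - [[0,0,0,0,0,0,1],[0,0,0,0,0,0,1],[0,0,0,0,0,0,1],[0,0,0,0,0,0,0.8],[0,0,0,0,0,0,0.7],[0,0,0,0,0,0,0.6],[0,0,0,0,0,0,0.5],[0,0,0,0,0,0,0.45]]
  grip_force: 10

```text
time: 4.92
tool_pos: [597.9, 124.3, 171.8]
tcp_rot: [-3.117, -0.393, -0.0]
force: [1.0, -0.9, 0.3]
opening: 0.692
gripper_force: 0.0
```

```bash
python3 -c "
from h import *
delta((598,124.5,171.5),14.5)"
```

```text
pos [597.9 124.3 171.8] yaw 14.36 zax [ 2.e-04  1.e-04 -1.e+00] delta [ 0.2 -0.2  0.3] F [ 1.  -0.9  0.3] open 0.6922016410193024 t 4.9167
turn [-0.   -0.01 -0.14]
```

Emit:
servo_tool:
  deltas:
    - [[0,0,0,0,0,0,0.4],[0,0,0,0,0,0,0.35],[0,0,0,0,0,0,0.3],[0,0,0,0,0,0,0.25],[0,0,0,0,0,0,0.2],[0,0,0,0,0,0,0.1],[0,0,0,0,0,0,0],[0,0,0,0,0,0,0]]
  grip_force: 10

```text
time: 5.58
tool_pos: [597.8, 124.5, 171.7]
tcp_rot: [-3.117, -0.393, 0.0]
force: [-0.9, 0.7, 0.1]
opening: 0.315
gripper_force: 10.0
```

Emit:
servo_tool:
  deltas:
    - [[0,0,0,0,0,0,0],[0,0,0,0,0,0,0],[0,0,0,0,0,0,0],[0,0,0,0,0,0,0],[0,0,0,0,0,0,0],[0,0,0,0,0,0,0],[0,0,0,0,0,0,0],[0,0,0,0,0,0,0]]
  grip_force: 45

```text
time: 6.25
tool_pos: [597.8, 124.3, 171.7]
tcp_rot: [-3.117, -0.393, -0.0]
force: [-0.2, 1.7, 0.9]
opening: 0.305
gripper_force: 45.0
```

```bash
python3 -c "
from h import *
delta((598,124.5,171.5),14.5)
snap('wrist','w4')"
```

```text
pos [597.8 124.3 171.7] yaw 14.37 zax [-0.e+00  1.e-04 -1.e+00] delta [ 0.2 -0.1  0.2] F [-0.2  1.7  0.9] open 0.30546710324029225 t 6.25
turn [-0.01 -0.   -0.13]
```

View pics/w4.png

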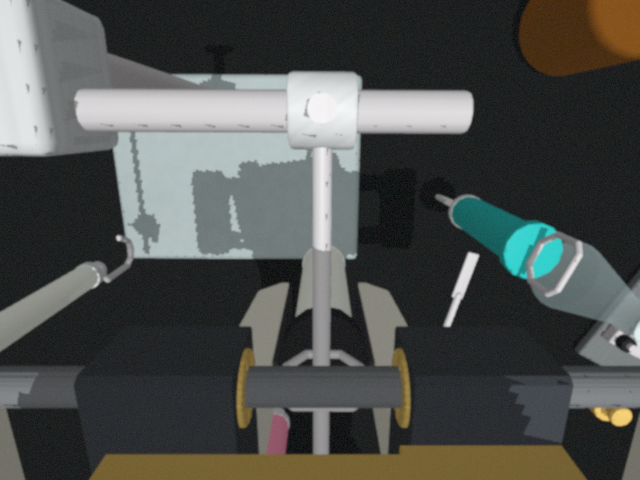

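The pads are closed on the balance just under the cap, with the loop at (320,380) around the wire. I'll lift it 12 mm.

Emit:
servo_tool:
  deltas:
    - [[0,0,0,0,0,-3,0],[0,0,0,0,0,-6,0],[0,0,0,0,0,-9,0],[0,0,0,0,0,-12,0],[0,0,0,0,0,-12,0],[0,0,0,0,0,-12,0],[0,0,0,0,0,-12,0],[0,0,0,0,0,-12,0]]

```text
time: 6.97
tool_pos: [597.7, 124.3, 183.5]
tcp_rot: [3.117, 0.393, -0.001]
force: [0.2, 0.7, -1.0]
opening: 0.31
gripper_force: 45.0
```

Run:
```python
from h import *
delta((598,124.5,171.5),14.5)
im,d,c=snap('scene','s1'); im0,d0,_=load('scene0')
A=np.hstack([cv2.resize(i[165:265,325:425],(400,400),interpolation=2) for i in (im0,im)]); cv2.imwrite('pics/s1c.png',A)
```

```text
pos [597.7 124.3 183.5] yaw 14.38 zax [-3.e-04 -1.e-04 -1.e+00] delta [ 0.3 -0.2 12. ] F [ 0.2  0.7 -1. ] open 0.31019737775749634 t 6.9667
turn [ 0.    0.02 -0.12]
```

View pics/s1c.png

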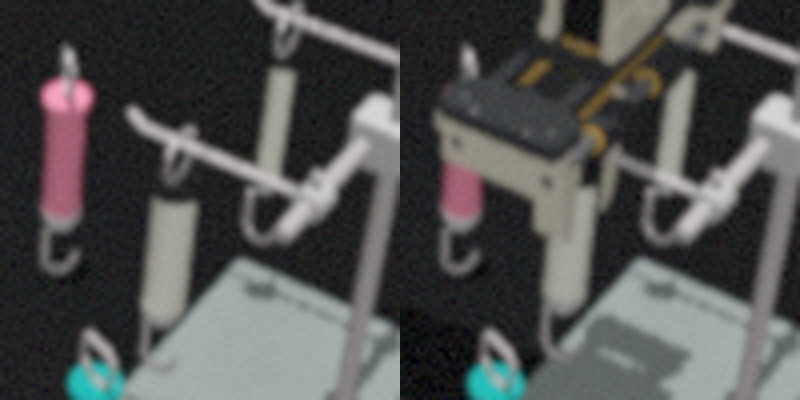

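The right-hand crop shows the balance gripped and upright, its bottom edge risen from row 325 to row 310, which matches 12 mm. I'll take it off along -x.

Emit:
servo_tool:
  deltas:
    - [[0,0,0,-6,0,0,0],[0,0,0,-14,0,0,0],[0,0,0,-24,0,0,0],[0,0,0,-34,0,0,0],[0,0,0,-44,0,0,0],[0,0,0,-54,0,0,0],[0,0,0,-60,0,0,0],[0,0,0,-60,0,0,0]]

```text
time: 7.68
tool_pos: [538.0, 108.9, 183.8]
tcp_rot: [3.116, 0.393, -0.002]
force: [0.0, 0.8, -1.0]
opening: 0.305
gripper_force: 45.0
```

Emit:
servo_tool:
  deltas:
    - [[0,0,0,0,0,-15,0],[0,0,0,0,0,-35,0],[0,0,0,0,0,-55,0],[0,0,0,0,0,-80,0],[0,0,0,0,0,-105,0],[0,0,0,0,0,-130,0],[0,0,0,0,0,-150,0],[0,0,0,0,0,-150,0]]

```text
time: 8.35
tool_pos: [542.2, 110.3, 338.4]
tcp_rot: [-3.116, -0.393, -0.016]
force: [0.6, 0.6, -0.2]
opening: 0.311
gripper_force: 45.0
```

Run:
```python
from h import *
delta((505,-189,341.5),-14.3)
```

```text
pos [542.2 110.3 338.4] yaw 14.37 zax [ 0.0101  0.0026 -0.9999] delta [-110.3  280.7   -4.2] F [ 0.6  0.6 -0.2] open 0.31077051810211787 t 8.35
turn [-0.15 -0.58 28.67]
```

Emit:
servo_tool:
  deltas:
    - [[0,0,3,-9,28,0,0],[0,0,7,-22,68,0,0],[0,0,11.5,-35,109,0,0],[0,0,16,-48,150,0,0],[0,0,20.5,-61,191,0,0],[0,0,25,-74,232,0,0],[0,0,28.7,-87,272,0,0],[0,0,28.7,-93,290,0,0]]

```text
time: 9.02
tool_pos: [519.8, -200.6, 332.4]
tcp_rot: [3.112, -0.405, -0.003]
force: [0.9, -0.9, -0.6]
opening: 0.305
gripper_force: 45.0
```

Emit:
servo_tool:
  deltas:
    - [[0,0,0,0,0,0,0],[0,0,0,0,0,20,0],[0,0,0,0,0,45,0],[0,0,0,0,0,70,0],[0,0,0,0,0,90,0],[0,0,0,0,0,100,0],[0,0,0,0,0,100,0],[0,0,0,0,0,100,0]]

```text
time: 9.68
tool_pos: [521.8, -194.2, 233.5]
tcp_rot: [-3.117, 0.391, 0.001]
force: [0.4, -0.1, -0.1]
opening: 0.31
gripper_force: 45.0
```

Run:
```python
from h import *
r=lambda a:np.round(a,1)
delta((524.4,-194.2,157),-14.3)
for n in ('scene','top'):
    im,d,c=snap(n,n+'2'); P=cloud(c,d)
    m=(P[...,0]>560)&(P[...,0]<610)&(P[...,1]>-245)&(P[...,1]<-175)&(P[...,2]>70)&(d>0)&(P[...,2]<82);q=P[m]
    if len(q): print(n,m.sum(),r(q.mean(0)),r(q.min(0)),r(q.max(0)))
    for dz in (0,): print(n,'sleeve bot',proj(c,(524.4,-194.2,182)),'bail',proj(c,(582.5,-209,75)))
im=load('scene2')[0]; u,v=proj(load('scene2')[2],(550,-200,130)); u,v=int(u),int(v)
im2=load('top2')[0]; u2,v2=proj(load('top2')[2],(550,-200,130)); u2,v2=int(u2),int(v2); print(u,v,u2,v2)
cv2.imwrite('pics/s2c.png',np.hstack([cv2.resize(i[b-60:b+60,a-50:a+50],(400,480),interpolation=2) for i,a,b in((im,u,v),(im2,u2,v2))]))
```

```text
pos [ 521.8 -194.2  233.5] yaw -14.3 zax [-4.e-04  4.e-04 -1.e+00] delta [ 2.5 -0.6 76.5] F [ 0.4 -0.1 -0.1] open 0.3102005328784695 t 9.6833
turn [-0.02  0.03  0.  ]
scene 46 [ 580.9 -210.    77.4] [ 574.  -231.4   70. ] [ 588. -185.   81.]
scene sleeve bot (np.float64(230.11118506102315), np.float64(269.5676923076286)) bail (np.float64(245.46651899776788), np.float64(323.72035414797074))
top 18 [ 582.2 -206.    76.5] [ 579.6 -213.7   72.6] [ 585.6 -197.8   79. ]
top sleeve bot (np.float64(430.8793388276217), np.float64(290.6208307031783)) bail (np.float64(424.36352124489264), np.float64(264.77978510424975))
237 295 426 278
```

View pics/s2c.png

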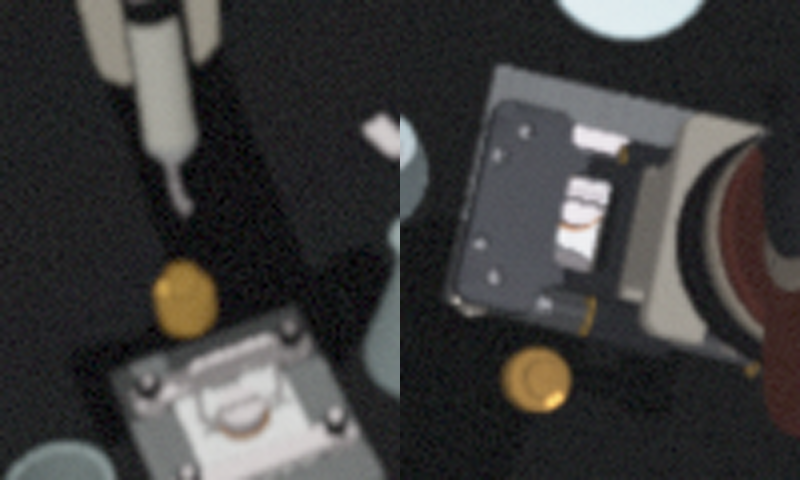

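The scene crop shows the sleeve's lower end at about px (229.5,274), where it was predicted, with the hook edge-on below it and the bail ahead of it. I'll go down 78 mm and then in 62 mm.

Emit:
servo_tool:
  deltas:
    - [[0,0,0,0,0,10,0],[0,0,0,0,0,25,0],[0,0,0,0,0,40,0],[0,0,0,0,0,55,0],[0,0,0,0,0,68,0],[0,0,0,0,0,78,0],[0,0,0,0,0,78,0],[0,0,0,0,0,78,0]]

```text
time: 10.45
tool_pos: [521.7, -194.6, 155.7]
tcp_rot: [-3.117, 0.392, 0.0]
force: [0.4, 0.6, -0.8]
opening: 0.312
gripper_force: 45.0
```

```bash
python3 -c "
from h import *
delta((582,-209.3,155),-14.3)"
```

```text
pos [ 521.7 -194.6  155.7] yaw -14.33 zax [-0.e+00  1.e-04 -1.e+00] delta [62.  -0.7  0.7] F [ 0.4  0.6 -0.8] open 0.3115010798367149 t 10.45
turn [-0.    0.   -0.03]
```

Emit:
servo_tool:
  deltas:
    - [[0,0,0,8,0,0,0],[0,0,0,18,0,0,0],[0,0,0,28,0,0,0],[0,0,0,38,0,0,0],[0,0,0,48,0,0,0],[0,0,0,57,-1,0,0],[0,0,0,62,-1,0,0],[0,0,0,62,-1,0,0]]

```text
time: 11.12
tool_pos: [583.9, -209.2, 156.4]
tcp_rot: [3.117, -0.391, 0.005]
force: [-0.3, 0.8, -0.7]
opening: 0.31
gripper_force: 45.0
```

Emit:
servo_tool:
  deltas:
    - [[0,0,0,0,0,-4,0],[0,0,0,0,0,-8,0],[0,0,0,0,0,-12,0],[0,0,0,0,0,-16,0],[0,0,0,0,0,-20,0],[0,0,0,0,0,-20,0],[0,0,0,0,0,-20,0],[0,0,0,0,0,-20,0]]

```text
time: 11.78
tool_pos: [581.8, -208.9, 175.6]
tcp_rot: [-3.117, 0.392, 0.0]
force: [-0.1, -0.1, -1.1]
opening: 0.308
gripper_force: 45.0
```

Run:
```python
from h import *
delta((582,-209.3,178),-14.3)
F=[]
im,d,c=snap('scene','s3'); u,v=map(int,proj(c,(582,-209,110)))
cv2.imwrite('pics/s3c.png',cv2.resize(im[v-55:v+45,u-50:u+50],(600,600),interpolation=2)); print(u,v)
```

```text
pos [ 581.8 -208.9  175.6] yaw -14.33 zax [-2.e-04  1.e-04 -1.e+00] delta [ 0.3  0.3 -2.4] F [-0.1 -0.1 -1.1] open 0.30777665537444243 t 11.7833
turn [-0.    0.01 -0.03]
243 313
```

View pics/s3c.png

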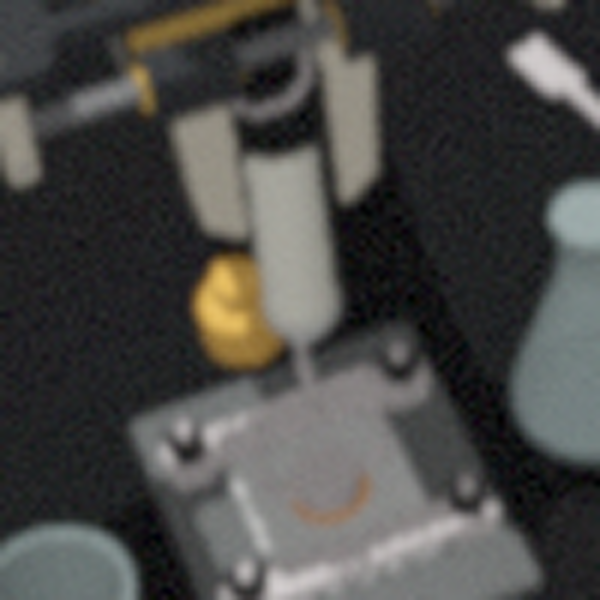

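The crop shows the hook under the shaded bail region and the sleeve upright, with the flask, beaker and weight untouched. I'll stop viewing here, since I've used up the picture allowance (this was one over). From now on I'll draw gently and track the force in numbers.

Emit:
servo_tool:
  deltas:
    - [[0,0,0,0,0,-3,0],[0,0,0,0,0,-6,0],[0,0,0,0,0,-10,0],[0,0,0,0,0,-14,0],[0,0,0,0,0,-17,0],[0,0,0,0,0,-20,0],[0,0,0,0,0,-20,0],[0,0,0,0,0,-20,0]]

```text
time: 12.5
tool_pos: [581.8, -208.9, 195.6]
tcp_rot: [-3.117, 0.392, 0.0]
force: [-0.2, 0.7, -3.9]
opening: 0.305
gripper_force: 45.0
```

```bash
cat > rod.py <<'E'
from h import *
# average force over camera ticks; rod white/black profile below the sleeve in the scene view
F=[]
for i in range(5):
    im,d,c=(lambda c,g:(*g,c))(arm.calibration('scene'),arm.grab_frame('scene')); F.append(arm.get_state()['force'])
print('F',np.round(np.mean(F,0),2)); delta((582,-209.3,228),-14.3)
z0=arm.get_state()['tool_pos'][2]-11.2
g=cv2.cvtColor(im,cv2.COLOR_BGR2GRAY)
p=arm.get_state()['tool_pos']
Z=np.arange(z0-20,66,-3.)
prof=[]
for z in Z:
    u,v=proj(c,(p[0],p[1],z)); prof.append(int(cv2.getRectSubPix(g,(5,1),(float(u),float(v))).mean()))
print([(int(z-z0+45),a) for z,a in zip(Z,prof)])
cv2.imwrite('pics/rod_%d.png'%(arm.get_state()['time']*100),im)
E
python3 rod.py
```

```text
F [ 0.15  0.17 -3.39]
pos [ 581.8 -208.9  195.4] yaw -14.33 zax [-5.e-04  3.e-04 -1.e+00] delta [  0.3   0.4 -32.6] F [ 0.7  0.9 -2.9] open 0.30378806464340097 t 12.75
turn [-0.01  0.03 -0.03]
[(25, 160), (22, 160), (19, 160), (16, 160), (13, 160), (10, 160), (7, 160), (4, 160), (1, 159), (-2, 155), (-5, 146), (-8, 135), (-11, 134), (-14, 146), (-17, 156), (-20, 159), (-23, 153), (-26, 141), (-29, 118), (-32, 94), (-35, 77), (-38, 73), (-41, 79), (-44, 88), (-47, 96), (-50, 99), (-53, 103), (-56, 112), (-59, 122), (-62, 129), (-65, 130), (-68, 129), (-71, 129)]
```

It has caught: the pull is about 2.5 N at roughly 17 mm out, as expected. I'll draw another 27 mm.

Emit:
servo_tool:
  deltas:
    - [[0,0,0,0,0,-4,0],[0,0,0,0,0,-9,0],[0,0,0,0,0,-14,0],[0,0,0,0,0,-19,0],[0,0,0,0,0,-23,0],[0,0,0,0,0,-26,0],[0,0,0,0,0,-27,0],[0,0,0,0,0,-27,0]]

```text
time: 13.42
tool_pos: [581.8, -208.9, 222.7]
tcp_rot: [-3.117, 0.392, 0.0]
force: [0.3, -0.1, -6.7]
opening: 0.308
gripper_force: 45.0
```

```bash
python3 rod.py
```

```text
F [ 0.17  0.1  -6.8 ]
pos [ 581.7 -208.9  222.3] yaw -14.33 zax [-7.e-04  3.e-04 -1.e+00] delta [ 0.4  0.3 -5.7] F [ 0.7 -0.3 -6.9] open 0.30653357536817605 t 13.6667
turn [-0.01  0.05 -0.03]
[(25, 160), (22, 160), (19, 160), (16, 160), (13, 160), (10, 160), (7, 160), (4, 161), (1, 159), (-2, 155), (-5, 149), (-8, 147), (-11, 150), (-14, 150), (-17, 148), (-20, 147), (-23, 148), (-26, 147), (-29, 147), (-32, 150), (-35, 151), (-38, 150), (-41, 153), (-44, 158), (-47, 158), (-50, 153), (-53, 140), (-56, 117), (-59, 92), (-62, 74), (-65, 72), (-68, 80), (-71, 89), (-74, 97), (-77, 101), (-80, 105), (-83, 113), (-86, 124), (-89, 131), (-92, 131), (-95, 130), (-98, 130)]
```

Emit:
servo_tool:
  deltas:
    - [[0,0,0,0,0,-2,0],[0,0,0,0,0,-4,0],[0,0,0,0,0,-6,0],[0,0,0,0,0,-8,0],[0,0,0,0,0,-8,0],[0,0,0,0,0,-8,0],[0,0,0,0,0,-8,0],[0,0,0,0,0,-8,0]]

```text
time: 14.33
tool_pos: [581.8, -208.9, 230.5]
tcp_rot: [-3.117, 0.392, 0.0]
force: [0.6, 0.9, -8.4]
opening: 0.308
gripper_force: 45.0
```

```bash
sed -i 's/66,-3\.)/66,-1.)/; s/int(z-z0+45),a/round(z-z0+45),a/' rod.py; python3 rod.py
```

```text
F [-0.17 -0.13 -8.09]
pos [ 581.9 -208.9  230.6] yaw -14.33 zax [-3.e-04  2.e-04 -1.e+00] delta [0.2 0.3 2.6] F [-0.   0.1 -8.6] open 0.3080093319851495 t 14.5833
turn [-0.01  0.02 -0.03]
[(25, 161), (24, 161), (23, 161), (22, 160), (21, 160), (20, 160), (19, 160), (18, 160), (17, 160), (16, 160), (15, 160), (14, 160), (13, 160), (12, 160), (11, 160), (10, 160), (9, 160), (8, 160), (7, 160), (6, 159), (5, 159), (4, 159), (3, 159), (2, 159), (1, 159), (0, 158), (-1, 155), (-2, 153), (-3, 150), (-4, 147), (-5, 143), (-6, 140), (-7, 136), (-8, 133), (-9, 131), (-10, 129), (-11, 128), (-12, 129), (-13, 130), (-14, 131), (-15, 134), (-16, 138), (-17, 141), (-18, 144), (-19, 147), (-20, 150), (-21, 151), (-22, 151), (-23, 150), (-24, 149), (-25, 147), (-26, 146), (-27, 146), (-28, 146), (-29, 147), (-30, 148), (-31, 148), (-32, 148), (-33, 148), (-34, 147), (-35, 146), (-36, 146), (-37, 147), (-38, 148), (-39, 149), (-40, 150), (-41, 150), (-42, 151), (-43, 150), (-44, 148), (-45, 147), (-46, 148), (-47, 148), (-48, 149), (-49, 151), (-50, 153), (-51, 155), (-52, 157), (-53, 158), (-54, 159), (-55, 159), (-56, 157), (-57, 155), (-58, 153), (-59, 149), (-60, 144), (-61, 139), (-62, 132), (-63, 124), (-64, 117), (-65, 108), (-66, 99), (-67, 90), (-68, 82), (-69, 78), (-70, 75), (-71, 72), (-72, 72), (-73, 73), (-74, 74), (-75, 77), (-76, 80), (-77, 83), (-78, 86), (-79, 89), (-80, 92), (-81, 95), (-82, 96), (-83, 98), (-84, 99), (-85, 100), (-86, 101), (-87, 102), (-88, 104), (-89, 107), (-90, 110), (-91, 113), (-92, 116), (-93, 119), (-94, 122), (-95, 125), (-96, 127), (-97, 129), (-98, 131), (-99, 131), (-100, 131), (-101, 131), (-102, 130), (-103, 130), (-104, 129), (-105, 129), (-106, 129), (-107, 129), (-108, 129)]
```

All three estimates (force 50.7 mm, height 52.5 mm, ring spacing about 49 mm) agree within a few mm. I'll go 2 mm further to sit centrally in the 48–58 mm window.

Emit:
servo_tool:
  deltas:
    - [[0,0,0,0,0,-1,0],[0,0,0,0,0,-2,0],[0,0,0,0,0,-2,0],[0,0,0,0,0,-2,0],[0,0,0,0,0,-2,0],[0,0,0,0,0,-2,0],[0,0,0,0,0,-2,0],[0,0,0,0,0,-2,0]]

```text
time: 15.25
tool_pos: [581.9, -208.9, 232.6]
tcp_rot: [-3.117, 0.392, 0.0]
force: [0.3, 0.8, -7.8]
opening: 0.309
gripper_force: 45.0
```

Run:
```python
from h import *
F=[]
for i in range(20): arm.grab_frame('scene'); F.append(arm.get_state()['force'][2])
f=np.mean(F); print(f,np.std(F)); delta((582,-209.3,232.5),-14.3); print('ext by force',(-f-1-.5)/.13)
```

```text
-8.313518134935844 0.4324329274270657
pos [ 581.9 -209.   232.7] yaw -14.33 zax [ 0.e+00  1.e-04 -1.e+00] delta [0.1 0.3 0.2] F [-1.  -0.1 -7.7] open 0.3067560868782111 t 16.25
turn [-0.   -0.   -0.03]
ext by force 52.41167796104495
```

Force gives 52.4 mm and geometry about 54 mm. Both are inside the window, and the arm is still, so I'm handing in.

```bash
python3 -c "
from rig import arm
print(arm.sign_off())"
```

```text
the job is handed in; nothing more can be done
None
```

I handed the job in holding the stout balance upright and still on the bail, rod about 52–54 mm out by force and height (ring itself not seen clear of the sleeve), pull about 7.3 N; no verdict came back, and I viewed 11 pictures, one over the limit.

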